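# Click the reagent bottle into its dock

### The job

Load the tallest of the three reagent bottles into the bottle dock: stand it upright in the open front end of the lane, then push it along the lane floor past the sprung pawl and against the spring plunger until the pawl clicks shut behind it and holds it there, and let go. Where the gate sits along the lane is not measured, so feel for the plunger and never load it with more than 15 N. Leave the other bottles and the timer as they stand.

Things in the scene. Friction and masses are not known exactly. Their poses are not given: they have to be found in the camera images.
- tall_bottle_centre (a point): centre (half-way up) of the tallest bottle: upright cylinder 54 mm in diameter, 105 mm high with its cap; straight-sided from the foot to about 60 mm, then narrowing to the 32 mm cap; 0.2 to 0.3 kg. Stands on the table at the start; z axis up through the cap
- middle_bottle_centre (a point): centre of the middle bottle, 48 mm in diameter, 88 mm high; bystander, leave
- small_bottle_centre (a point): centre of the smallest bottle, 40 mm in diameter, 75 mm high; bystander, leave
- timer_centre (a point): centre of a white wedge-shaped bench timer 51x64x57 mm; bystander, leave
- dock: bottle dock fixed to the table, origin on the table under the lane's middle line; x along the lane, the way the bottle is pushed; y left, z up. Base plate 6 mm thick, x -100 to +140, y -39 to +53 mm. Lane 58 mm wide between guide walls from x = -65 on, flaring to about 70 mm back to x = -97. Right wall reaches 32 mm above the table, left wall 16, gate's end block (x about 105) 38
- lane_mouth (a point): on the lane floor (6 mm above the table), on its middle line, 55 mm before the dock's origin: where the bottle's foot is to be set down, ahead of the pawl wherever the gate is
- gate_middle (a point): on the lane floor at dock x +49 mm: the loaded bottle's axis with the gate in its middle place. The gate carries pawl and plunger and is clamped up to 20 mm before or behind; its place is not given. From the loaded place, the bottle's axis meets the pawl at -63 mm, has it widest open at -18, the plunger at -1; at +1 to +3 the pawl snaps shut and holds the bottle as it settles back to 0
- gate_end (a point): on the lane's middle line at dock x +76 mm, 24 mm up: about where the plunger, a sprung rod with a 16 mm rubber disc, faces the bottle, give or take the gate's 20 mm. It pushes back 2.5 N per mm: 5 to 9 N when the pawl snaps shut, 1 to 4 N with the bottle loaded, and must never get more than 15 N. Getting past the pawl takes 2 to 7 N, falling off before the plunger is met
- pawl_line (a point): on the dock at x +21, y +9 mm, 25 mm above the table: about where the pawl's tip stands when shut (angle 0), give or take the gate's 20 mm along x. The pawl is a sprung steel finger on an upright pin at the left, 18 to 32 mm above the table; it opens to about 0.5 rad as the bottle squeezes past inward, snaps back, and blocks the bottle's return

How it is judged:
On the way, in this order (a step that is already met when the one before it is completed fails the run):
1. the tall bottle stands upright on the lane floor at the open front end, ahead of the shut pawl (x of tall_bottle_centre in the frame of dock between -0.12 and -0.025 m and y of tall_bottle_centre in the frame of dock between -0.012 and 0.012 m and height (world z) of tall_bottle_centre below 0.066 m and angle between tall_bottle_centre's own z axis and vertical below 0.15 rad and value of joint pawl below 0.1 rad), for 0.1 s.
2. the bottle itself, on the lane floor, pushes the pawl open (value of joint pawl above 0.3 rad and height (world z) of tall_bottle_centre below 0.068 m and contact force between tall_bottle and pawl above 0.3 N), for 0.05 s.
At the end, for the whole second after the job is handed in: the tall bottle stands released, at rest and upright (0.1 rad) on the lane floor, within 8 mm of the lane's middle line, its axis over 20 mm past the dock's origin; the pawl is shut behind it (under 0.1 rad) and the bottle bears on it (value of joint pawl below 0.1 rad and x of tall_bottle_centre in the frame of dock above 0.02 m and y of tall_bottle_centre in the frame of dock between -0.008 and 0.008 m and height (world z) of tall_bottle_centre below 0.063 m and angle between tall_bottle_centre's own z axis and vertical below 0.1 rad and contact force between tall_bottle and pawl above 0.2 N and linear speed of tall_bottle below 0.02 m/s); the robot touches nothing.
It fails at once if the plunger is loaded with more than 15 N (contact force between tall_bottle and plunger above 15 N).
It fails at once if another bottle or the timer is moved by more than 30 mm (distance of any of middle_bottle_centre, small_bottle_centre, timer_centre from where it was at the start of the episode above 0.03 m).
It also fails if it takes over 67 s, if anything falls off the work surface, if the arm or the gripper's body presses on something with over 40 N, if the wrist force passes 120 N, or if a joint passes its speed limit or range.

### The arm

A 7-joint arm with a two-finger parallel gripper is mounted at the origin on a cart in front of the work surface, level with it; the furniture and walls round the work are solid. World frame = base frame: x ahead of the robot, y to its left, z up, the work surface at z = 0. Lengths are in m, angles in rad, forces in N, time in s.
With the tool pointing down it reaches from about 0.4 to 0.75 m from the base axis. Payload 19.5 kg.
Tool frame: the origin (TCP) lies on the centre line of the jaws, within the pads' length; the fingertips stand 14 mm ahead of it and the grasp point (between the pads) lies 5 mm behind it; z points along the fingers, y is the line along which they close (so a half turn about z gives the same grasp; the last joint's range is limited). The gripper opens to 85 mm and grips with 20 to 120 N. Pads are 22 mm wide; open, the fingers measure 114 mm over their backs; the gripper's body (76 mm by 85 mm) begins 54 mm behind the grasp point. The pads swing forward as they close: fully open they stand 13 mm farther back than shut.
Start: joints at [-1.211, 0.707, -0.028, 1.485, 0.022, 0.951, -0.075], TCP at [0.225, 0.529, 0.245] pointing down, gripper open.
Joint ranges: [-2.71, 2.71], [-0.32, 2.16], [-1.57, 1.52], [0, 2.45], [-1.46, 4.6], [0, 2.02], [-2.83, 2.83]. Speed limits (rad/s): [1.89, 1.89, 2.57, 2.57, 3.01, 3.01, 3.01].

### API

Orientations are given as a unit quaternion [x, y, z, w].
In Python, from bench import arm gives the robot as it stands.
- The arm moves only by the shell command python3 -m handwheel 'ROWS' [OPENING] [FORCE]. ROWS is JSON, a list of rows, each an object of numbers: "dx", "dy", "dz": the shift along the tool's x, y, z scaled (see below); "roll": the turn about the tool's z scaled (see below). A call has 1 to 8 rows; each row shifts and turns the commanded pose from where the row before left it, along the tool's axes as they then stand; what a row does not reach is not made up. The controller multiplies each number of a shift by 40 mm and each number of a turn by 0.08 rad. A row lasts 1/12 s, in which the tool goes at most 41.7 mm and 7.16 degrees, less where a joint would pass 70% of its speed; a pose out of reach is approached as far as the arm can. A call with a number of a shift or a turn outside -1 to 1 is refused whole. A call with a gripper value outside its range is refused whole. OPENING is the gripper command: -1 is fully open, 1 is shut, values between are in proportion, set as the call begins (- or left out, the last holds). The fingers move at their own pace and stop on an object; FORCE is the grip in N (left out, the last holds). Time passes only in rows, so rows that do not move let the fingers close. It gives the time, the measured TCP pose, the force, the opening and the grip force at its end, in the units of the state.
- arm.observe(): the state, without advancing time (a new reading comes with each control period).
- arm.grab_frame(name): name is "scene" or "top"; returns (picture, depth): 400x640x3 uint8, red, green, blue; 400x640 float32, m along the optical axis (not along the pixel's ray), 0 where there is no reading.
- arm.get_calibration(name): a dict with "fovy" (degrees; the focal length in pixels is half the picture's height over the tangent of half this angle, whatever the lens; pixels are square), "cx", "cy" (the principal point, pixels), "k1" (the pictures are not rectified: a ray, as slopes to the right and down, at radius r is drawn at 1 + k1 r^2 times it, then the intrinsics apply), "xyz" and "orientation" of the camera in the world. Camera axes: x right, y down, z forward; pixel columns grow to the right and rows downward; lengths in m; the calibration is good to about 2 mm. A picture is of the moment at which its call begins. get_calibration takes no time and is no camera call.
- arm.hand_in(): hands the job in; it is judged then, once.
The state is a dict: "time": time; "q": joint angles; "qvel": joint speeds; "joint_torque": joint torques, N m; "position": TCP position; "tcp_rot": TCP orientation; "wrist_force": force on the tool from outside, world axes, zero at the start; "torque": the same for the moment, N m; "finger_gap": finger opening in m; "grasp_force": force on a finger pad.
Only numpy, scipy, OpenCV 4.12 (cv2) and the standard library are available. Lean on these libraries where they do the work, as an engineer would, in place of code of your own. Each camera call takes 0.05 s, during which the arm holds its last target. There are 200 camera calls.

## Working session

There is one attempt and no reset: what is moved stays moved. The work goes in short steps, Python scripts to look and compute and a shell command to move; the robot and the scene stay as the last step left them, time stands still between calls to the robot, and variables do not carry over. Pictures are saved under pics/ and viewed, at most 10 in all, crops included, and the job is handed in when it is done.

```bash
ls; mkdir -p pics
cat > h.py <<'E'
import numpy as np, cv2
from scipy.spatial.transform import Rotation as R
from bench import arm
def cal(n):
    c=arm.get_calibration(n); f=200/np.tan(np.radians(c['fovy'])/2)
    return c,f
def cloud(n,depth):
    c,f=cal(n); K=np.array([[f,0,c['cx']],[0,f,c['cy']],[0,0,1.]])
    v,u=np.mgrid[:400,:640]
    s=und(n,np.c_[u.ravel(),v.ravel()])
    P=np.c_[s,np.ones(len(s))]*depth.ravel()[:,None]
    return (R.from_quat(c['orientation']).apply(P)+c['xyz']).reshape(400,640,3)
def und(n,px):
    c,f=cal(n); K=np.array([[f,0,c['cx']],[0,f,c['cy']],[0,0,1.]])
    return cv2.undistortPoints(np.array(px,float).reshape(-1,1,2),K,np.array([c['k1'],0,0,0.])).reshape(-1,2)
def plane(n,px,z):
    c,f=cal(n); s=und(n,px); d=R.from_quat(c['orientation']).apply(np.c_[s,np.ones(len(s))])
    o=np.array(c['xyz']); return o+d*((z-o[2])/d[:,2])[:,None]
E
python3 - <<'E'
from h import *
for n in('scene','top'):
    p,d=arm.grab_frame(n); cv2.imwrite(f'pics/{n}0.png',p[:,:,::-1]); np.save(n+'d.npy',d);np.save(n+'p.npy',p); print(arm.get_calibration(n),(d>0).mean())
print(arm.observe())
E
```

```text
pics
{'fovy': 49.51651889058867, 'cx': 313.09803360680013, 'cy': 191.035468693668, 'k1': -0.008541912379143838, 'xyz': array([ 0.160879  , -0.38193153,  0.49086045]), 'orientation': array([ 0.82839626, -0.24411526,  0.14294693, -0.48345999])} 0.996046875
{'fovy': 49.914578062376805, 'cx': 319.26752020397197, 'cy': 203.3253136933752, 'k1': -0.11543413276724239, 'xyz': array([0.33426692, 0.22688262, 0.94392769]), 'orientation': array([-0.66037935,  0.74049763, -0.09114585,  0.08517515])} 0.99578515625
{'time': 0.1, 'q': array([-1.21072977,  0.70702163, -0.0276184 ,  1.48493999,  0.02198752,
        0.95089265, -0.07547884]), 'qvel': array([ 6.69267846e-05, -5.52915520e-04,  2.94437953e-03, -1.24782916e-03,
       -9.98059119e-04,  6.67841748e-04,  1.33141879e-03]), 'joint_torque': array([ 1.38720410e-03, -8.84271383e+01,  1.23573773e+00, -2.36450046e+01,
        1.69947103e-02,  4.96205306e-03, -4.62254533e-06]), 'position': array([0.22476197, 0.52901701, 0.24488806]), 'tcp_rot': array([ 1.99528033e-01,  9.79892001e-01, -4.71865392e-04, -8.72844746e-05]), 'wrist_force': array([ 0.74386577,  0.05594518, -0.59551225]), 'torque': array([ 0.04391248,  0.00057746, -0.02172504]), 'grasp_force': 0.0, 'finger_gap': 0.08521009637517638}
```

View pics/scene0.png

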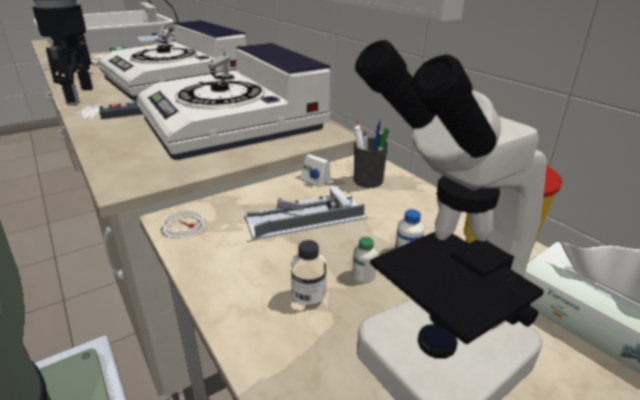

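View pics/top0.png

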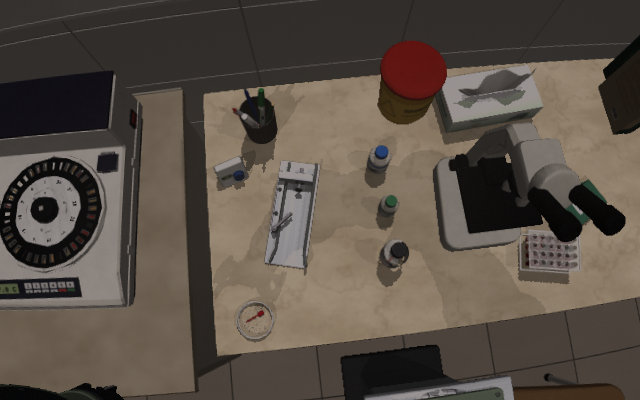

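The scene view shows the tall black-capped bottle at about (308,275). The top view has its cap at (399,250), and the dock spans (268,262)–(318,165) with its open mouth at the bottom and the gate block at the top.

```bash
cat > m.py <<'E'
from h import *
C=cloud('top',np.load('topd.npy')); p=np.load('topp.npy')
for nm,u,v in [('table',340,280),('cap',399,249),('green',391,202),('blue',381,152),('block',299,168),('floor',290,235),('timer',228,167),('redlid',412,70),('stage',530,190),('eyep',560,220),('pen',260,120)]: print(nm,C[v,u].round(4))
Z=C[:,:,2]
# tall bottle: cap top
for nm,(u,v) in dict(cap=(398,250),green=(391,203),blue=(381,154)).items():
    m=np.zeros((400,640),bool); m[v-18:v+18,u-18:u+18]=1
    zt=np.percentile(Z[m&(Z>0.02)],97); q=C[m&(Z>zt-.006)&(Z<zt+.01)]
    print(nm,'ztop',zt,'mean',q.mean(0),'ext',np.ptp(q,0),len(q))
# dock
m=np.zeros((400,640),np.uint8); m[155:275,258:325]=1
mm=(m>0)&(Z>0.003)&(Z<0.06)
n,l,st,ce=cv2.connectedComponentsWithStats(mm.astype(np.uint8)); k=1+st[1:,4].argmax(); 
q=C[(l==k)]; r=cv2.minAreaRect(q[:,:2].astype(np.float32)*1000); print(st[k],r, cv2.boxPoints(r))
h=np.full((400,640,3),0,np.uint8); h[...]=np.clip(Z*1000*5,0,255)[...,None]
a=np.hstack([p[150:280,240:340,::-1],h[150:280,240:340]]); cv2.imwrite('pics/dock.png',cv2.resize(a,None,fx=4,fy=4,interpolation=cv2.INTER_NEAREST))
E
python3 m.py
```

```text
table [ 3.982e-01  1.797e-01 -2.000e-04]
cap [0.4373 0.0621 0.1062]
green [0.5418 0.0566 0.0717]
blue [0.6495 0.0635 0.0866]
block [0.6626 0.242  0.0035]
floor [0.5088 0.2778 0.0042]
timer [0.6656 0.3964 0.0545]
redlid [ 0.7925 -0.0135  0.1661]
stage [ 0.469  -0.0964  0.3538]
eyep [ 0.4105 -0.0947  0.4153]
pen [0.7747 0.3186 0.044 ]
cap ztop 0.10672378763916188 mean [0.43602396 0.06325494 0.10434385] ext [0.02845015 0.03093183 0.00700313] 195
green ztop 0.07680554235762328 mean [0.54405295 0.05670268 0.07435721] ext [0.02281671 0.02182495 0.00673221] 92
blue ztop 0.08994431055015482 mean [0.65149684 0.06260518 0.08725365] ext [0.02735905 0.02640291 0.00699538] 118
[ 264  160   56  109 4101] ((559.5243530273438, 267.0597839355469), (95.5665512084961, 244.0634307861328), 76.7131118774414) [[429.77734 248.60178]
 [667.30756 192.5094 ]
 [689.27136 285.5178 ]
 [451.74115 341.61017]]
```

View pics/dock.png

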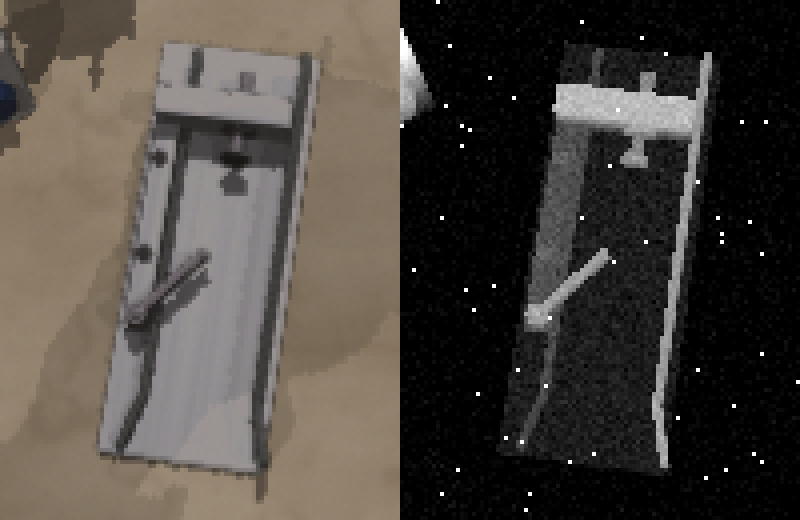

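The crop shows the mouth at the bottom, the pawl slanting from its left pin at about (135,315) to its tip at (207,255), and the plunger disc at (233,180). Next I'll refine the dock frame and check for tall obstacles.

```bash
cat >> m.py <<'E'
print('-----')
a=np.radians(-13.28); 
o=np.array([.5384,.2648])
def loc(P,a,o):
    ex=np.array([np.cos(a),np.sin(a)]); ey=np.array([-ex[1],ex[0]]); d=P[...,:2]-o; return np.stack([d@ex,d@ey,P[...,2]],-1)*1000
for it in range(2):
    L=loc(C,a,o); s=mm|((m>0)&(Z>.003)); X,Y,H=L[...,0],L[...,1],L[...,2]
    w=s&(H>24)&(H<36)&(X>-55)&(X<85)&(Y<-20); c=np.polyfit(X[w],Y[w],1); print('rwall slope',c,w.sum(),np.percentile(Y[w],[3,50,97]))
    lw=s&(H>11)&(H<20)&(X>30)&(X<85)&(Y>20); print('lwall',np.polyfit(X[lw],Y[lw],1),np.percentile(Y[lw],[3,50,97]))
    b=s&(H>33)&(H<42)&(X>60); print('block',np.percentile(X[b],[3,50,97]),np.percentile(Y[b],[3,50,97]),np.median(H[b]))
    pl=s&(H>20)&(H<36)&(X>40)&(X<92)&(abs(Y)<20); print('plunger',np.percentile(X[pl],[3,50,97]),Y[pl].mean(),Y[pl].min(),Y[pl].max())
    pw=s&(H>24)&(H<40)&(X>-40)&(X<60)&(Y>0)&(Y<50); print('pawl tip',X[pw].max(),Y[pw].min(), 'pin',X[pw].min(),Y[pw].max())
    base=s&(H>3)&(H<9); print('plate X',np.percentile(X[base],[.5,99.5]),'Y',np.percentile(Y[base&(X<-20)|base&(X>110)],[.5,99.5]))
    a+=np.arctan(c[0])
print('a',np.degrees(a))
t=(Z>.13)&(C[...,1]<.25)&(C[...,0]<.75)&(C[...,0]>.1)&(C[...,1]>-.3); q=C[t]; print('tall obst',q.min(0),q.max(0))
n=q[q[:,1]>-.12]; print(len(n)); print(n[n[:,1].argsort()[-8:]].round(3))
print('timer loc',loc(C[167,228],a,o))
E
python3 m.py | sed -n '/-----/,$p'
```

```text
-----
rwall slope [-1.72414716e-02 -3.14652153e+01] 151 [-34.63160481 -31.72327303 -28.88567278]
lwall [-2.03535349e-02  3.88200841e+01] [28.63016248 37.3419213  47.34551498]
block [ 86.18610806  94.82043164 104.42871793] [-29.94260734   5.64198684  44.08023735] 37.00704660196508
plunger [65.86537512 83.56307433 89.36093637] -0.5080468143335735 -18.26286641353594 19.9761195916078
pawl tip 14.301673677428319 7.1494389634436795 pin -30.60223555336904 45.996836701297504
plate X [-101.22191612  139.66018753] Y [-54.87560472  62.78086783]
rwall slope [-2.41076174e-05 -3.14601888e+01] 151 [-33.79505067 -31.43779279 -28.9510029 ]
lwall [-7.96193138e-03  3.90417628e+01] [29.43146262 38.22173368 48.39995331]
block [ 86.23974159  94.62083157 104.13422636] [-28.19078873   7.36694804  45.79726294] 37.00704660196508
plunger [65.93068666 83.55170497 89.34200692] -0.2244645860489807 -18.95185318545242 19.257434582866246
pawl tip 14.16337892630426 7.312732195158019 pin -31.242285341971037 45.53585429520249
plate X [-101.04087709  139.57768518] Y [-54.23746257  65.6860207 ]
a -14.269146953412866
tall obst [ 0.33426692 -0.21343821  0.13021728] [0.74998539 0.22688262 0.94392769]
7540
[[0.334 0.227 0.944]
 [0.334 0.227 0.944]
 [0.334 0.227 0.944]
 [0.334 0.227 0.944]
 [0.334 0.227 0.944]
 [0.334 0.227 0.944]
 [0.334 0.227 0.944]
 [0.334 0.227 0.944]]
timer loc [ 90.82365208 158.83854907  54.48124986]
```

```bash
python3 -m handwheel '[{"dx":-0.588,"dy":-0.541},{"dx":-0.588,"dy":-0.541},{"dx":-0.588,"dy":-0.541},{"dx":-0.588,"dy":-0.541},{"dx":-0.588,"dy":-0.541},{"dx":-0.588,"dy":-0.541},{"dx":-0.588,"dy":-0.541},{"dx":-0.588,"dy":-0.541}]' -1 40; python3 -m handwheel '[{"dx":-0.588,"dy":-0.541},{"dx":-0.588,"dy":-0.541},{"dx":-0.588,"dy":-0.541},{"dx":-0.588,"dy":-0.541},{"dx":-0.588,"dy":-0.541},{"dx":-0.588,"dy":-0.541},{"dx":-0.588,"dy":-0.541},{"dx":-0.588,"dy":-0.541}]'; python3 -m handwheel '[{"roll":0.8},{"roll":0.8},{"roll":0.8},{"roll":0.8},{"roll":0.8},{"roll":0.8},{"roll":0.8},{"roll":0.8}]'
```

```text
$[0]: bad value
$[0]: bad value
$[0]: bad value
```

```bash
python3 -m handwheel '[{"dx":-0.59,"dy":-0.54,"dz":0,"roll":0}]' -1 40
```

```text
time: 0.18
position: [0.2352, 0.5031, 0.2444]
tcp_rot: [0.197, 0.98, 0.0, -0.001]
wrist_force: [-0.2, 1.1, 0.6]
finger_gap: 0.0854
grasp_force: 0.0
```

```bash
python3 -m handwheel '[{"dx":-0.59,"dy":-0.54,"dz":0,"roll":0},{"dx":-0.59,"dy":-0.54,"dz":0,"roll":0},{"dx":-0.59,"dy":-0.54,"dz":0,"roll":0},{"dx":-0.59,"dy":-0.54,"dz":0,"roll":0},{"dx":-0.59,"dy":-0.54,"dz":0,"roll":0},{"dx":-0.59,"dy":-0.54,"dz":0,"roll":0},{"dx":-0.59,"dy":-0.54,"dz":0,"roll":0}]'; python3 -m handwheel '[{"dx":-0.59,"dy":-0.54,"dz":0,"roll":0},{"dx":-0.59,"dy":-0.54,"dz":0,"roll":0},{"dx":-0.59,"dy":-0.54,"dz":0,"roll":0},{"dx":-0.59,"dy":-0.54,"dz":0,"roll":0},{"dx":-0.59,"dy":-0.54,"dz":0,"roll":0},{"dx":-0.59,"dy":-0.54,"dz":0,"roll":0},{"dx":-0.59,"dy":-0.54,"dz":0,"roll":0},{"dx":-0.59,"dy":-0.54,"dz":0,"roll":0}]'; python3 -m handwheel '[{"dx":0,"dy":0,"dz":0,"roll":0.8},{"dx":0,"dy":0,"dz":0,"roll":0.8},{"dx":0,"dy":0,"dz":0,"roll":0.8},{"dx":0,"dy":0,"dz":0,"roll":0.8},{"dx":0,"dy":0,"dz":0,"roll":0.8},{"dx":0,"dy":0,"dz":0,"roll":0.8},{"dx":0,"dy":0,"dz":0,"roll":0.8},{"dx":0,"dy":0,"dz":0,"roll":0.8}]'
```

```text
time: 0.77
position: [0.3313, 0.2948, 0.2452]
tcp_rot: [0.199, 0.98, -0.0, -0.0]
wrist_force: [0.3, 0.7, -0.5]
finger_gap: 0.0856
grasp_force: 0.0
time: 1.43
position: [0.4375, 0.0618, 0.2452]
tcp_rot: [0.2, 0.98, -0.0, -0.0]
wrist_force: [-0.8, 1.0, -0.0]
finger_gap: 0.0854
grasp_force: 0.0
time: 2.1
position: [0.4371, 0.0634, 0.2452]
tcp_rot: [0.443, 0.897, -0.0, -0.0]
wrist_force: [-0.2, 0.3, -0.3]
finger_gap: 0.0852
grasp_force: 0.0
```

```bash
python3 -m handwheel '[{"dx":0,"dy":0,"dz":0,"roll":0.7},{"dx":0,"dy":0,"dz":0,"roll":0.7},{"dx":0,"dy":0,"dz":0,"roll":0.7},{"dx":0,"dy":0,"dz":0,"roll":0.7},{"dx":0,"dy":0,"dz":0,"roll":0.7},{"dx":0,"dy":0,"dz":0,"roll":0.7},{"dx":0,"dy":0,"dz":0,"roll":0.7},{"dx":0,"dy":0,"dz":0,"roll":0.7}]'; python3 -m handwheel '[{"dx":0,"dy":0,"dz":0.2,"roll":0.7},{"dx":0,"dy":0,"dz":0.2,"roll":0.7},{"dx":0,"dy":0,"dz":0.2,"roll":0.7},{"dx":0,"dy":0,"dz":0.2,"roll":0.7},{"dx":0,"dy":0,"dz":0.2,"roll":0.7},{"dx":0,"dy":0,"dz":0.2,"roll":0.7},{"dx":0,"dy":0,"dz":0.2,"roll":0.7},{"dx":0,"dy":0,"dz":0.2,"roll":0.7}]'
cat >> h.py <<'E'
A=np.radians(-14.2); O=np.array([.5384,.2648]); EX=np.array([np.cos(A),np.sin(A)]); EY=np.array([-EX[1],EX[0]])
def dock(p): d=np.array(p)[...,:2]-O; return np.stack([d@EX,d@EY],-1)*1000
def togo(t):
    s=arm.observe(); r=R.from_quat(s['tcp_rot']); M=r.as_matrix()
    print('t',round(s['time'],2),'tcp',s['position'].round(4),'dock',dock(s['position']).round(1),'tilt',np.degrees(np.arccos(-M[2,2])).round(2),'yaw y',np.degrees(np.arctan2(M[1,1],M[0,1])).round(2),'f',s['wrist_force'].round(1))
    print('units dx dy dz',(r.inv().apply(np.array(t)-s['position'])/.04).round(3))
E
python3 -c "
from h import *
togo([.436,.0632,.049])
p,d=arm.grab_frame('scene'); cv2.imwrite('pics/s1.png',p[120:400,200:500,::-1].repeat(2,0).repeat(2,1))"
```

```text
time: 2.77
position: [0.4371, 0.0634, 0.2452]
tcp_rot: [0.631, 0.776, -0.0, -0.0]
wrist_force: [0.3, -0.3, 0.7]
finger_gap: 0.0852
grasp_force: 0.0
time: 3.43
position: [0.4371, 0.0634, 0.1808]
tcp_rot: [0.787, 0.617, -0.0, 0.0]
wrist_force: [-0.2, 0.2, 0.1]
finger_gap: 0.0852
grasp_force: 0.0
t 3.43 tcp [0.4371 0.0634 0.1808] dock [ -48.8 -220.1] tilt 0.02 yaw y -13.85 f [-0.2  0.2  0.1]
units dx dy dz [-0.011 -0.026  3.295]
```

View pics/s1.png

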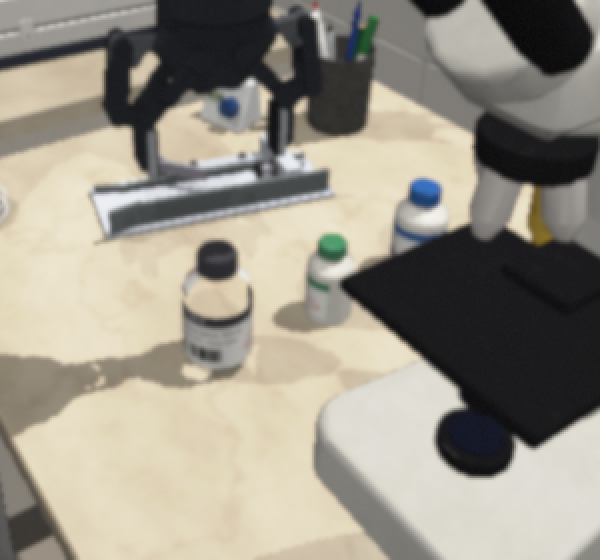

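The open fingers at about (150,165) and (278,150) straddle the bottle axis at column 217, and the small bottle stays clear. Descending now.

```bash
python3 -m handwheel '[{"dx":0,"dy":-0.02,"dz":0.3,"roll":0.07},{"dx":0,"dy":0,"dz":0.3,"roll":0},{"dx":0,"dy":0,"dz":0.3,"roll":0},{"dx":0,"dy":0,"dz":0.3,"roll":0},{"dx":0,"dy":0,"dz":0.3,"roll":0},{"dx":0,"dy":0,"dz":0.3,"roll":0},{"dx":0,"dy":0,"dz":0.3,"roll":0},{"dx":0,"dy":0,"dz":0.3,"roll":0}]'; python3 -m handwheel '[{"dx":0,"dy":0,"dz":0.2,"roll":0},{"dx":0,"dy":0,"dz":0.2,"roll":0},{"dx":0,"dy":0,"dz":0.2,"roll":0},{"dx":0,"dy":0,"dz":0.2,"roll":0},{"dx":0,"dy":0,"dz":0.05,"roll":0},{"dx":0,"dy":0,"dz":0,"roll":0}]'; python3 -m handwheel '[{"dx":0,"dy":0,"dz":0,"roll":0},{"dx":0,"dy":0,"dz":0,"roll":0},{"dx":0,"dy":0,"dz":0,"roll":0},{"dx":0,"dy":0,"dz":0,"roll":0},{"dx":0,"dy":0,"dz":0,"roll":0},{"dx":0,"dy":0,"dz":0,"roll":0},{"dx":0,"dy":0,"dz":0,"roll":0},{"dx":0,"dy":0,"dz":0,"roll":0}]' 1 40;python3 -m handwheel '[{"dx":0,"dy":0,"dz":0,"roll":0},{"dx":0,"dy":0,"dz":0,"roll":0},{"dx":0,"dy":0,"dz":0,"roll":0},{"dx":0,"dy":0,"dz":0,"roll":0}]'
```

```text
time: 4.15
position: [0.4365, 0.0637, 0.0849]
tcp_rot: [0.788, 0.616, 0.0, -0.0]
wrist_force: [-0.1, -0.4, 0.4]
finger_gap: 0.0854
grasp_force: 0.0
time: 4.65
position: [0.4363, 0.0635, 0.0509]
tcp_rot: [0.788, 0.616, -0.0, -0.0]
wrist_force: [-0.4, -0.1, -0.2]
finger_gap: 0.0854
grasp_force: 0.0
time: 5.32
position: [0.4368, 0.0636, 0.0519]
tcp_rot: [0.788, 0.616, 0.0, 0.0]
wrist_force: [0.2, -0.8, 9.5]
finger_gap: 0.0525
grasp_force: 40.0
time: 5.65
position: [0.4368, 0.0636, 0.0519]
tcp_rot: [0.788, 0.616, 0.0, 0.0]
wrist_force: [-0.1, -0.3, 9.3]
finger_gap: 0.0523
grasp_force: 40.0
```

```bash
python3 -m handwheel '[{"dx":0,"dy":0,"dz":-0.1,"roll":0},{"dx":0,"dy":0,"dz":-0.3,"roll":0},{"dx":0,"dy":0,"dz":-0.5,"roll":0},{"dx":0,"dy":0,"dz":-0.5,"roll":0},{"dx":0,"dy":0,"dz":-0.5,"roll":0},{"dx":0,"dy":0,"dz":-0.3,"roll":0},{"dx":0,"dy":0,"dz":-0.1,"roll":0},{"dx":0,"dy":0,"dz":0,"roll":0}]'; python3 -c "
from h import *
togo([.4686,.2825,.1])
p,d=arm.grab_frame('scene'); cv2.imwrite('pics/s2.png',p[120:400,200:500,::-1].repeat(2,0).repeat(2,1))"
```

```text
time: 6.32
position: [0.4367, 0.0638, 0.144]
tcp_rot: [0.788, 0.616, 0.001, 0.0]
wrist_force: [-0.1, 0.4, -2.5]
finger_gap: 0.0521
grasp_force: 42.6
t 6.32 tcp [0.4367 0.0638 0.144 ] dock [ -49.3 -219.8] tilt 0.08 yaw y -13.99 f [-0.1  0.4 -2.5]
units dx dy dz [ 5.497 -0.549  1.103]
```

View pics/s2.png

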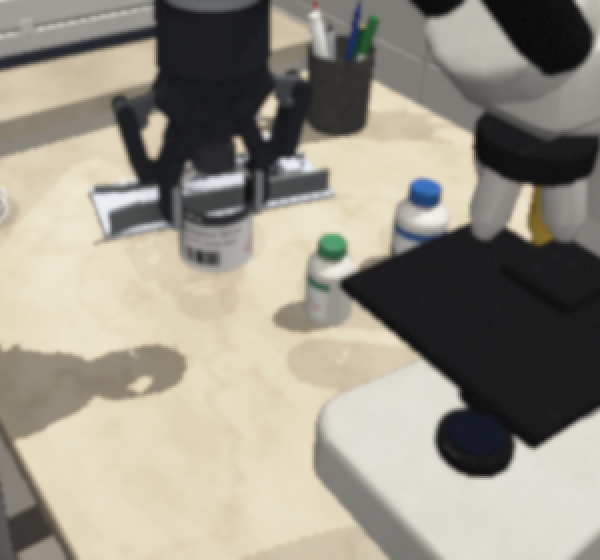

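```bash
python3 -m handwheel '[{"dx":0.3,"dy":-0.05,"dz":0,"roll":0},{"dx":0.6,"dy":-0.05,"dz":0,"roll":0},{"dx":0.6,"dy":-0.05,"dz":0,"roll":0},{"dx":0.6,"dy":-0.05,"dz":0,"roll":0},{"dx":0.6,"dy":-0.05,"dz":0,"roll":0},{"dx":0.6,"dy":-0.05,"dz":0,"roll":0},{"dx":0.6,"dy":-0.05,"dz":0,"roll":0},{"dx":0.6,"dy":-0.05,"dz":0,"roll":0}]';python3 -m handwheel '[{"dx":0.6,"dy":-0.1,"dz":0,"roll":0.04},{"dx":0.3,"dy":-0.05,"dz":0,"roll":0},{"dx":0.1,"dy":0,"dz":0,"roll":0},{"dx":0,"dy":0,"dz":0,"roll":0},{"dx":0,"dy":0,"dz":0,"roll":0}]'; python3 -c "
from h import *
togo(list(O-.072*EX+.0007*EY)+[.07])
p,d=arm.grab_frame('top'); C=cloud('top',d); D=dock(C); Z=C[...,2]
cv2.imwrite('pics/t3.png',p[150:290,220:360,::-1].repeat(4,0).repeat(4,1))
print(arm.observe()['q'].round(2))
"
```

```text
time: 7.03
position: [0.4641, 0.2432, 0.1421]
tcp_rot: [0.788, 0.616, -0.001, -0.0]
wrist_force: [-0.0, 0.5, -1.9]
finger_gap: 0.0527
grasp_force: 42.6
time: 7.45
position: [0.4683, 0.2814, 0.1426]
tcp_rot: [0.789, 0.614, -0.001, 0.0]
wrist_force: [0.1, 0.0, -1.6]
finger_gap: 0.0529
grasp_force: 42.6
t 7.45 tcp [0.4683 0.2814 0.1426] dock [-72.   -1.1] tilt 0.08 yaw y -14.24 f [ 0.1  0.  -1.6]
units dx dy dz [4.800e-02 1.000e-03 1.816e+00]
[-0.78  0.84  0.35  1.72 -0.42  0.66 -0.45]
```

View pics/t3.png

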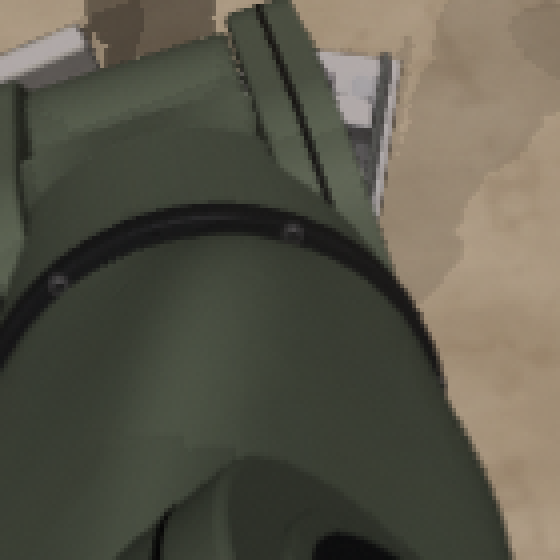

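The arm covers the lane in the top view, so I'll set the bottle down by feel.

```bash
python3 -m handwheel '[{"dx":0.05,"dy":0,"dz":0.3,"roll":0},{"dx":0,"dy":0,"dz":0.4,"roll":0},{"dx":0,"dy":0,"dz":0.4,"roll":0},{"dx":0,"dy":0,"dz":0.4,"roll":0},{"dx":0,"dy":0,"dz":0.3,"roll":0},{"dx":0,"dy":0,"dz":0.1,"roll":0},{"dx":0,"dy":0,"dz":0,"roll":0},{"dx":0,"dy":0,"dz":0,"roll":0}]';python3 -m handwheel '[{"dx":0,"dy":0,"dz":0.05,"roll":0},{"dx":0,"dy":0,"dz":0.04,"roll":0},{"dx":0,"dy":0,"dz":0.02,"roll":0},{"dx":0,"dy":0,"dz":0,"roll":0}]';  python3 -c "
from h import *
togo(list(O-.055*EX+.0007*EY)+[.058])
p,d=arm.grab_frame('scene'); cv2.imwrite('pics/s4.png',p[120:260,200:400,::-1].repeat(4,0).repeat(4,1))"
```

```text
time: 8.17
position: [0.4691, 0.284, 0.0674]
tcp_rot: [0.789, 0.614, -0.0, 0.0]
wrist_force: [-0.2, 0.7, -1.7]
finger_gap: 0.0528
grasp_force: 42.6
time: 8.5
position: [0.4689, 0.2843, 0.0629]
tcp_rot: [0.789, 0.614, 0.0, 0.0]
wrist_force: [0.4, 0.2, -2.5]
finger_gap: 0.053
grasp_force: 42.6
t 8.5 tcp [0.4689 0.2843 0.0629] dock [-72.1   1.9] tilt 0.01 yaw y -14.2 f [ 0.4  0.2 -2.5]
units dx dy dz [-0.03   0.429  0.124]
```

View pics/s4.png

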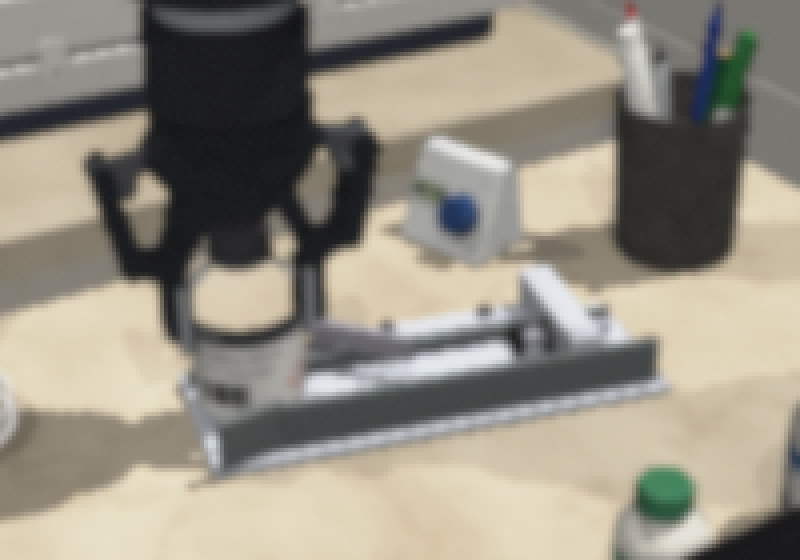

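The bottle hangs upright inside the mouth at about (245,380), with the pawl and gate ahead of it. Lowering the last few millimetres.

```bash
python3 -m handwheel '[{"dx":-0.03,"dy":0,"dz":0.04,"roll":0},{"dx":0,"dy":0,"dz":0.03,"roll":0},{"dx":0,"dy":0,"dz":0,"roll":0},{"dx":0,"dy":0,"dz":0,"roll":0}]';python3 -m handwheel '[{"dx":0,"dy":0,"dz":0.025,"roll":0},{"dx":0,"dy":0,"dz":0,"roll":0}]';python3 -m handwheel '[{"dx":0,"dy":0,"dz":0.025,"roll":0},{"dx":0,"dy":0,"dz":0,"roll":0}]';  python3 -c "
from h import *
togo(list(O-.055*EX+.0007*EY)+[.058])"
```

```text
time: 8.88
position: [0.4686, 0.2831, 0.06]
tcp_rot: [0.789, 0.614, -0.0, 0.0]
wrist_force: [-0.2, 0.6, -1.5]
finger_gap: 0.0523
grasp_force: 42.6
time: 9.05
position: [0.4686, 0.2832, 0.059]
tcp_rot: [0.789, 0.614, -0.0, 0.0]
wrist_force: [-0.4, -1.1, -1.8]
finger_gap: 0.0527
grasp_force: 42.6
time: 9.22
position: [0.4687, 0.2832, 0.058]
tcp_rot: [0.789, 0.614, 0.0, 0.0]
wrist_force: [-0.2, 0.2, -3.0]
finger_gap: 0.0524
grasp_force: 42.6
t 9.22 tcp [0.4687 0.2832 0.058 ] dock [-72.1   0.7] tilt 0.01 yaw y -14.2 f [-0.2  0.2 -3. ]
units dx dy dz [-0.     0.428  0.001]
```

```bash
python3 -m handwheel '[{"dx":0,"dy":0,"dz":0.02,"roll":0},{"dx":0,"dy":0,"dz":0,"roll":0}]';python3 -m handwheel '[{"dx":0,"dy":0,"dz":0.02,"roll":0},{"dx":0,"dy":0,"dz":0,"roll":0},{"dx":0,"dy":0,"dz":0,"roll":0}]'
```

```text
time: 9.38
position: [0.4688, 0.2833, 0.0579]
tcp_rot: [0.789, 0.614, 0.0, -0.0]
wrist_force: [-1.6, -0.2, 11.3]
finger_gap: 0.0522
grasp_force: 43.5
time: 9.63
position: [0.4691, 0.2833, 0.0576]
tcp_rot: [0.789, 0.614, 0.001, 0.0]
wrist_force: [-1.9, -1.6, 21.7]
finger_gap: 0.0524
grasp_force: 44.1
```

```bash
python3 -m handwheel '[{"dx":0,"dy":0,"dz":-0.03,"roll":0},{"dx":0,"dy":0,"dz":0,"roll":0}]';python3 -m handwheel '[{"dx":0,"dy":0.1,"dz":0,"roll":0},{"dx":0,"dy":0.15,"dz":0,"roll":0},{"dx":0,"dy":0.15,"dz":0,"roll":0},{"dx":0,"dy":0.15,"dz":0,"roll":0},{"dx":0,"dy":0.15,"dz":0,"roll":0},{"dx":0,"dy":0.15,"dz":0,"roll":0},{"dx":0,"dy":0.1,"dz":0,"roll":0},{"dx":0,"dy":0,"dz":0,"roll":0}]';  cat > st.py <<'E'
from h import *
s=arm.observe(); f=s['wrist_force']; print('dock',dock(s['position']).round(2),'z',s['position'][2].round(4),'Fx %.1f Fy %.1f Fz %.1f'%(f[:2]@EX,f[:2]@EY,f[2]),'t',round(s['time'],2),'gap',s['finger_gap'].round(4))
E
python3 st.py
```

```text
time: 9.8
position: [0.4687, 0.2832, 0.0579]
tcp_rot: [0.789, 0.614, 0.0, 0.0]
wrist_force: [0.7, -0.5, -3.0]
finger_gap: 0.0524
grasp_force: 42.2
time: 10.47
position: [0.5061, 0.2736, 0.0577]
tcp_rot: [0.789, 0.614, -0.0, -0.0]
wrist_force: [0.1, 0.4, 5.6]
finger_gap: 0.0526
grasp_force: 42.8Traceback (most recent call last):
  File "st.py", line 2, in <module>
    s=arm.observe(); f=s['wrist_force']; print('dock',dock(s['position']).round(2),'z',s['position'][2].round(4),'Fx %.1f Fy %.1f Fz %.1f'%(f[:2]@EX,f[:2]@EY,f[2]),'t',round(s['time'],2),'gap',s['finger_gap'].round(4))
                                                                                                                                                                                                 ^^^^^^^^^^^^^^^^^^^^^
AttributeError: 'float' object has no attribute 'round'
```

```bash
sed -i "s/s\['finger_gap'\].round(4)/round(s['finger_gap'],4)/" st.py; python3 st.py; for i in 1 ; do python3 -m handwheel '[{"dx":0,"dy":0.08,"dz":0,"roll":0},{"dx":0,"dy":0.08,"dz":0,"roll":0},{"dx":0,"dy":0.08,"dz":0,"roll":0},{"dx":0,"dy":0.08,"dz":0,"roll":0}]' >/dev/null; done; python3 st.py; python3 -m handwheel '[{"dx":0,"dy":0.08,"dz":0,"roll":0},{"dx":0,"dy":0.08,"dz":0,"roll":0},{"dx":0,"dy":0.08,"dz":0,"roll":0}]' >/dev/null;python3 st.py;python3 -m handwheel '[{"dx":0,"dy":0.08,"dz":0,"roll":0},{"dx":0,"dy":0.08,"dz":0,"roll":0},{"dx":0,"dy":0.08,"dz":0,"roll":0}]' >/dev/null;python3 st.py
```

```text
dock [-33.45   0.63] z 0.0577 Fx 0.0 Fy 0.4 Fz 5.6 t 10.47 gap 0.0526
dock [-21.62   0.79] z 0.0577 Fx -6.0 Fy 0.0 Fz 6.5 t 10.8 gap 0.0524
dock [-12.97   0.67] z 0.0576 Fx -11.1 Fy -1.8 Fz 11.0 t 11.05 gap 0.0524
dock [-3.26  0.57] z 0.0576 Fx -9.8 Fy -2.0 Fz 11.6 t 11.3 gap 0.0524
```

```bash
python3 -m handwheel '[{"dx":0,"dy":0.08,"dz":-0.01,"roll":0},{"dx":0,"dy":0.08,"dz":0,"roll":0},{"dx":0,"dy":0.08,"dz":0,"roll":0}]' >/dev/null; python3 st.py; python3 -m handwheel '[{"dx":0,"dy":0.08,"dz":0,"roll":0},{"dx":0,"dy":0.08,"dz":0,"roll":0},{"dx":0,"dy":0.08,"dz":0,"roll":0}]' >/dev/null;python3 st.py;python3 -m handwheel '[{"dx":0,"dy":0.08,"dz":0,"roll":0},{"dx":0,"dy":0.08,"dz":0,"roll":0},{"dx":0,"dy":0,"dz":0,"roll":0}]' >/dev/null;python3 st.py
```

```text
dock [7.01 0.51] z 0.0577 Fx -5.6 Fy -1.2 Fz 1.4 t 11.55 gap 0.0528
dock [16.65  0.47] z 0.0577 Fx -6.1 Fy -0.9 Fz 2.2 t 11.8 gap 0.0527
dock [24.09  0.36] z 0.0578 Fx 2.5 Fy -0.7 Fz -2.6 t 12.05 gap 0.0522
```

```bash
python3 st.py; for x in 0; do python3 -m handwheel '[{"dx":0,"dy":0.04,"dz":0,"roll":0},{"dx":0,"dy":0.04,"dz":0,"roll":0},{"dx":0,"dy":0.04,"dz":0,"roll":0},{"dx":0,"dy":0,"dz":0,"roll":0}]' >/dev/null; done; python3 st.py;  python3 -m handwheel '[{"dx":0,"dy":0.03,"dz":0,"roll":0},{"dx":0,"dy":0.03,"dz":0,"roll":0},{"dx":0,"dy":0,"dz":0,"roll":0}]' >/dev/null; python3 st.py;python3 -m handwheel '[{"dx":0,"dy":0.03,"dz":0,"roll":0},{"dx":0,"dy":0.03,"dz":0,"roll":0},{"dx":0,"dy":0,"dz":0,"roll":0}]' >/dev/null; python3 st.py; python3 -m handwheel '[{"dx":0,"dy":0.03,"dz":0,"roll":0},{"dx":0,"dy":0,"dz":0,"roll":0},{"dx":0,"dy":0,"dz":0,"roll":0}]' >/dev/null; python3 st.py
```

```text
dock [24.09  0.36] z 0.0578 Fx 2.5 Fy -0.7 Fz -2.6 t 12.05 gap 0.0522
dock [28.68  0.5 ] z 0.058 Fx -0.3 Fy -1.0 Fz -3.0 t 12.38 gap 0.0524
dock [31.01  0.56] z 0.0581 Fx 0.7 Fy -1.3 Fz -2.3 t 12.63 gap 0.0526
dock [33.37  0.59] z 0.0581 Fx 0.3 Fy -2.4 Fz -2.1 t 12.88 gap 0.0524
dock [34.43  0.63] z 0.0581 Fx 0.5 Fy -2.0 Fz -2.2 t 13.13 gap 0.0524
```

```bash
python3 -m handwheel '[{"dx":0,"dy":0.03,"dz":0.005,"roll":0},{"dx":0,"dy":0.03,"dz":0,"roll":0},{"dx":0,"dy":0,"dz":0,"roll":0}]' >/dev/null; python3 st.py; python3 -m handwheel '[{"dx":0,"dy":0.03,"dz":0,"roll":0},{"dx":0,"dy":0,"dz":0,"roll":0},{"dx":0,"dy":0,"dz":0,"roll":0}]' >/dev/null; python3 st.py;python3 -m handwheel '[{"dx":0,"dy":0.03,"dz":0,"roll":0},{"dx":0,"dy":0,"dz":0,"roll":0},{"dx":0,"dy":0,"dz":0,"roll":0}]' >/dev/null; python3 st.py
```

```text
dock [36.91  0.64] z 0.0579 Fx 0.0 Fy -2.8 Fz -1.7 t 13.38 gap 0.0528
dock [39.02  0.5 ] z 0.0581 Fx 7.5 Fy -1.9 Fz -4.6 t 13.63 gap 0.0524
dock [39.59  0.56] z 0.058 Fx 4.9 Fy -3.1 Fz -2.9 t 13.88 gap 0.0526
```

```bash
python3 -m handwheel '[{"dx":0,"dy":0.015,"dz":0,"roll":0},{"dx":0,"dy":0,"dz":0,"roll":0},{"dx":0,"dy":0,"dz":0,"roll":0}]' >/dev/null; python3 st.py; python3 -m handwheel '[{"dx":0,"dy":0.015,"dz":0,"roll":0},{"dx":0,"dy":0,"dz":0,"roll":0},{"dx":0,"dy":0,"dz":0,"roll":0}]' >/dev/null; python3 st.py;python3 -m handwheel '[{"dx":0,"dy":0.015,"dz":0,"roll":0},{"dx":0,"dy":0,"dz":0,"roll":0},{"dx":0,"dy":0,"dz":0,"roll":0}]' >/dev/null; python3 st.py
```

```text
dock [39.71  0.64] z 0.0579 Fx 3.2 Fy -2.3 Fz -0.0 t 14.13 gap 0.0523
dock [40.04  0.68] z 0.0578 Fx 0.9 Fy -3.3 Fz -0.4 t 14.38 gap 0.0524
dock [40.57  0.74] z 0.0578 Fx -1.6 Fy -2.8 Fz 0.3 t 14.63 gap 0.0523
```

```bash
python3 -c "
from h import *
p,d=arm.grab_frame('scene'); cv2.imwrite('pics/s5.png',cv2.resize(p[150:250,230:380,::-1],None,fx=5,fy=5,interpolation=cv2.INTER_CUBIC))"; python3 st.py
```

```text
dock [40.6   0.69] z 0.0578 Fx -1.1 Fy -3.5 Fz -0.9 t 14.68 gap 0.0521
```

View pics/s5.png

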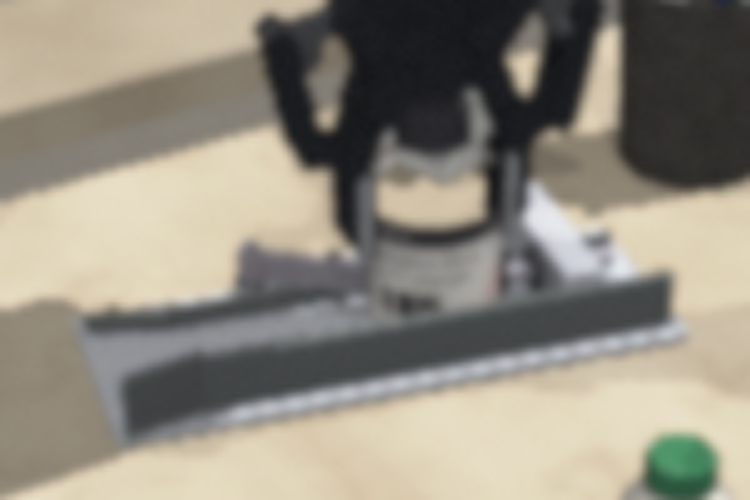

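The bottle sits at about (435,270), close to the plunger, with the pawl lying from (250,265) to (360,270). I'll read the pawl's angle from depth.

```bash
cat > pw.py <<'E'
from h import *
ps=[]
for i in range(3):
    p,d=arm.grab_frame('scene'); C=cloud('scene',d); D=dock(C); H=C[...,2]*1000
    m=(H>21)&(H<38)&(D[...,0]>-45)&(D[...,0]<40)&(D[...,1]>-15)&(D[...,1]<50); ps.append(np.c_[D[m],H[m]])
q=np.vstack(ps)
for x in range(-35,40,4):
    k=q[(q[:,0]>=x)&(q[:,0]<x+4)]
    if len(k)>2: print(x,len(k),'y',np.percentile(k[:,1],[5,50,95]).round(1),'z',np.median(k[:,2]).round(1))
E
python3 pw.py
python3 - <<'E'
from h import *
D0=np.load('scened.npy'); C=cloud('scene',D0); D=dock(C); H=C[...,2]*1000
m=(H>21)&(H<38)&(D[...,0]>-45)&(D[...,0]<40)&(D[...,1]>-15)&(D[...,1]<50); q=np.c_[D[m],H[m]]; print('start')
for x in range(-35,40,4):
    k=q[(q[:,0]>=x)&(q[:,0]<x+4)]
    if len(k)>2: print(x,len(k),'y',np.percentile(k[:,1],[5,50,95]).round(1),'z',np.median(k[:,2]).round(1))
E
```

```text
-31 21 y [33.  36.  39.8] z 27.5
-27 46 y [31.5 34.6 39.5] z 29.9
-23 42 y [31.7 33.8 39. ] z 28.2
-19 41 y [29.4 31.9 39.9] z 28.1
-15 29 y [25.5 28.5 31.8] z 26.5
-11 34 y [23.1 26.  31. ] z 27.7
-7 35 y [18.4 23.  27.8] z 26.9
-3 36 y [16.2 21.2 24.7] z 26.4
1 33 y [11.9 17.9 22. ] z 27.5
5 38 y [ 9.3 14.7 19.4] z 26.7
9 33 y [ 7.2 13.4 18.6] z 28.5
13 87 y [-13.3  -5.1  12.7] z 28.3
17 27 y [-14.6 -11.7  11.6] z 28.2
start
-31 8 y [32.9 35.1 37.2] z 27.6
-27 18 y [32.  34.8 39.1] z 30.0
-23 11 y [30.3 33.4 37.3] z 26.2
-19 13 y [27.3 29.5 39. ] z 28.5
-15 11 y [25.5 27.5 31.6] z 27.6
-11 14 y [20.4 24.6 27.5] z 28.0
-7 11 y [17.  21.2 23.7] z 27.8
-3 12 y [15.8 18.2 22.2] z 26.7
1 11 y [12.4 14.2 17.3] z 27.2
5 13 y [ 7.3 11.7 15.2] z 25.9
9 11 y [ 5.5  7.4 11.3] z 26.9
13 10 y [4.5 6.3 8.6] z 29.1
```

The pawl is only about 0.1 rad open and still riding the bottle's back edge, so it needs a millimetre or two more.

```bash
python3 -m handwheel '[{"dx":0,"dy":0.015,"dz":0,"roll":0},{"dx":0,"dy":0,"dz":0,"roll":0},{"dx":0,"dy":0,"dz":0,"roll":0}]' >/dev/null; python3 st.py; python3 -m handwheel '[{"dx":0,"dy":0.015,"dz":0,"roll":0},{"dx":0,"dy":0,"dz":0,"roll":0},{"dx":0,"dy":0,"dz":0,"roll":0}]' >/dev/null; python3 st.py; python3 pw.py | sed -n 8,13p
```

```text
dock [41.2   0.84] z 0.0578 Fx -3.6 Fy -1.3 Fz -0.6 t 15.08 gap 0.0522
dock [41.84  0.77] z 0.0578 Fx -5.1 Fy 0.1 Fz -0.8 t 15.33 gap 0.0531
-3 39 y [15.3 17.5 22.5] z 27.1
1 33 y [10.6 13.7 17.3] z 27.9
5 38 y [ 9.2 11.3 14.7] z 27.6
9 31 y [ 6.1  8.3 11.1] z 26.5
13 71 y [-9.5  0.6  9.1] z 29.0
17 48 y [-14.8 -11.4   5.9] z 29.6
```

The pawl is back at its shut line, the side force is gone and the plunger reads about 5 N. I'll add a small margin push, then settle back onto the pawl.

```bash
python3 -m handwheel '[{"dx":0,"dy":0.01,"dz":0,"roll":0},{"dx":0,"dy":0,"dz":0,"roll":0},{"dx":0,"dy":0,"dz":0,"roll":0}]' >/dev/null; python3 st.py; python3 -m handwheel '[{"dx":0,"dy":-0.02,"dz":0,"roll":0},{"dx":0,"dy":0,"dz":0,"roll":0},{"dx":0,"dy":0,"dz":0,"roll":0}]' >/dev/null; python3 st.py; python3 -m handwheel '[{"dx":0,"dy":-0.02,"dz":0.005,"roll":0},{"dx":0,"dy":0,"dz":0,"roll":0},{"dx":0,"dy":0,"dz":0,"roll":0}]' >/dev/null; python3 st.py; python3 -m handwheel '[{"dx":0,"dy":-0.015,"dz":0.005,"roll":0},{"dx":0,"dy":0,"dz":0,"roll":0},{"dx":0,"dy":0,"dz":0,"roll":0}]' >/dev/null; python3 st.py
```

```text
dock [42.16  0.83] z 0.0578 Fx -4.8 Fy -0.4 Fz 0.1 t 15.73 gap 0.0525
dock [41.56  0.76] z 0.0578 Fx -4.4 Fy -0.3 Fz -1.3 t 15.98 gap 0.0524
dock [41.11  0.75] z 0.0578 Fx -1.8 Fy -1.1 Fz -0.0 t 16.23 gap 0.0523
dock [40.74  0.75] z 0.0578 Fx 1.0 Fy 0.1 Fz 4.1 t 16.48 gap 0.0522
```

```bash
python3 -m handwheel '[{"dx":0,"dy":0,"dz":0,"roll":0},{"dx":0,"dy":0,"dz":0,"roll":0},{"dx":0,"dy":0,"dz":0,"roll":0},{"dx":0,"dy":0,"dz":0,"roll":0},{"dx":0,"dy":0,"dz":0,"roll":0},{"dx":0,"dy":0,"dz":0,"roll":0},{"dx":0,"dy":0,"dz":0,"roll":0},{"dx":0,"dy":0,"dz":0,"roll":0}]' -1; python3 -m handwheel '[{"dx":0,"dy":0,"dz":-0.1,"roll":0},{"dx":0,"dy":0,"dz":-0.3,"roll":0},{"dx":0,"dy":0,"dz":-0.5,"roll":0},{"dx":0,"dy":0,"dz":-0.6,"roll":0},{"dx":0,"dy":0,"dz":-0.6,"roll":0},{"dx":0,"dy":0,"dz":-0.6,"roll":0},{"dx":0,"dy":0,"dz":-0.3,"roll":0},{"dx":0,"dy":0,"dz":-0.1,"roll":0}]'; python3 -m handwheel '[{"dx":0,"dy":0,"dz":0,"roll":0},{"dx":0,"dy":0,"dz":0,"roll":0}]'; python3 pw.py | sed -n 8,13p; python3 -c "
from h import *
p,d=arm.grab_frame('scene'); cv2.imwrite('pics/s6.png',cv2.resize(p[130:250,220:380,::-1],None,fx=5,fy=5,interpolation=cv2.INTER_CUBIC))
C=cloud('scene',d); D=dock(C); H=C[...,2]*1000; m=(H>95)&(H<118)&(abs(D[...,0]-41)<30)&(abs(D[...,1])<30); print('cap',np.median(D[m],0),np.percentile(H[m],[50,90]),m.sum())"
```

```text
time: 17.15
position: [0.5776, 0.2556, 0.0575]
tcp_rot: [0.789, 0.614, -0.0, 0.0]
wrist_force: [-0.5, -0.3, 0.2]
finger_gap: 0.0852
grasp_force: 0.0
time: 17.82
position: [0.5783, 0.2558, 0.1847]
tcp_rot: [0.789, 0.614, 0.002, 0.0]
wrist_force: [0.4, 0.4, -0.4]
finger_gap: 0.0855
grasp_force: 0.0
time: 17.98
position: [0.5773, 0.2556, 0.1811]
tcp_rot: [0.789, 0.614, -0.0, -0.0]
wrist_force: [0.5, -0.6, -0.3]
finger_gap: 0.0856
grasp_force: 0.0
-3 36 y [15.4 17.9 22.3] z 28.4
1 31 y [10.6 14.7 16.7] z 27.5
5 41 y [ 8.3 11.  17.1] z 27.3
9 36 y [ 4.7  7.4 11. ] z 26.5
13 99 y [-14.2  -5.    8.6] z 28.6
17 11 y [-14.7 -13.7 -11.3] z 31.4
cap [ 39.1665006  -12.10600575] [107.71389342 110.0682118 ] 191
```

View pics/s6.png

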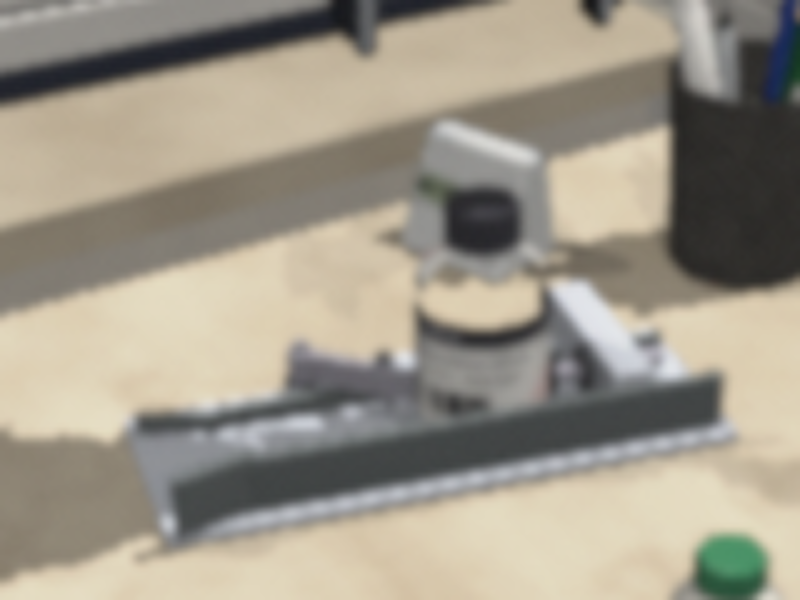

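The bottle stands upright and free at about (485,330), against the plunger with the shut pawl behind it, and its cap top reads 107.7 mm at the median and 110 mm at the 90th percentile, against 111 expected. Handing in.

```bash
python3 -c "
from bench import arm
print(arm.hand_in())"
```

```text
the job is handed in; nothing more can be done
None
```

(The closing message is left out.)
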